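# Set the length comparator to zero on a 70 mm setting length

## Task

Set the comparator to zero at 70 mm: one spacer already stands between its jaws, so stand the spacer that makes the two up to 70 mm beside it, in line with the jaws, and slide the jaw by its black post until both spacers are closed up snugly between the jaws. Then turn the dial's black bezel until its red zero mark stands exactly at the tip of the pointer, and let go. Leave the ring gauge, the stylus box and the V-block alone.

Things in the scene. Friction and masses are not known exactly. Their poses are not given: they have to be found in the camera images.
- comparator: length comparator fixed on the plate, grey and steel, 385 mm long along its own y. Origin at plate level, in the middle of the fixed jaw's face; +y runs to the sliding jaw, +x to the rear rail (x 62 to 84 mm, 20 mm tall). Spacers stand on the surface plate itself between the jaws, centred on x = 0. Dial at x = 0, y = -110 mm, on a 52 mm round column over a 12 mm base plate
- fixed_jaw_face (a point): centre of the fixed jaw's face, 30 mm above the plate. The jaw is 50 mm wide, 50 mm tall, 30 mm thick. At the start one spacer stands with its middle about 36 mm from this face, its 50 mm width along the comparator's x; the other three stand in line with the comparator beyond its two ends
- sliding_jaw_face (a point): centre of the sliding jaw's face, 30 mm above the plate (jaw 50 mm wide, 51 mm tall); the gap between the jaws is its distance from fixed_jaw_face
- jaw_post (a point): centre of the black round grip post of the sliding jaw: upright, 24 mm in diameter, 36 mm tall, from 42 to 78 mm above the plate (this point at 60 mm), 50 mm behind the jaw's face
- jaw (a joint): travel of the sliding jaw (m): 0 = 130 mm gap, grows as it closes; gap = 0.130 - value, at most 0.120. Stiff slide (about 3 N of friction), stays where it is left; the spacers it pushes slide on the plate. The dial's pointer is geared to it: 10 mm of jaw travel turn the pointer 36 degrees clockwise as it closes
- bezel_centre (a point): on the vertical axis of the dial's bezel, 56 mm above the plate, at half the height of its grip. The bezel is a black ribbed drum 60 mm in diameter (about 30.3 mm radius over the ribs), from 46 to 68 mm above the plate, with the white graduated face, which turns with it, on top
- bezel (a joint): angle of the bezel (rad), growing anticlockwise seen from above, limits -3 and 3; friction about 0.04 N m, stays where it is left; at 0 the zero mark points along the comparator's +x
- zero_mark (a point): red zero mark on the bezel's face, 23.5 mm from the bezel's axis
- pointer_tip (a point): tip of the black pointer over the dial face, 23.5 mm from the same axis: zero_mark and pointer_tip meet when the dial reads zero. The pointer cannot be moved by the bezel, only by the jaw
- spacer_15: plain steel-grey block-shaped spacer with a dark round spot on both faces: 15 mm thick along its own y, 50 mm wide along x, 60 mm tall, loose, 0.11 kg; origin at the centre of its underside
- spacer_25: plain steel-grey block-shaped spacer with a dark round spot on both faces: 25 mm thick along its own y, 50 mm wide along x, 60 mm tall, loose, 0.19 kg; origin at the centre of its underside
- spacer_45: plain steel-grey block-shaped spacer with a dark round spot on both faces: 45 mm thick along its own y, 50 mm wide along x, 60 mm tall, loose, 0.33 kg; origin at the centre of its underside
- spacer_55: plain steel-grey block-shaped spacer with a dark round spot on both faces: 55 mm thick along its own y, 50 mm wide along x, 60 mm tall, loose, 0.4 kg; origin at the centre of its underside
- ring_gauge: steel ring gauge, 54 mm in diameter, 18 mm high, bystander; origin under its centre. Behind it a lamp box (world x from 0.70, y -0.03 to 0.12, 0.12 m tall); to its right a dial stand (x from 0.66, y -0.25 to -0.13, 0.29 m tall)
- stylus_box: flat black box with a clear lid, 60x90x22 mm, bystander; origin under its centre. To its left stands a monitor (its front at world x = 0.61, y 0.19 to 0.49, 0.27 m tall)
- v_block: steel V-block, 48x43x36 mm, bystander; origin under its centre
There are look-alikes about, which are no part of the job. Leave any purple look-alike of the spacer_25 alone.

How it is judged:
By the outcome, as a careful person would: the job done as asked, in the order asked, and still so for the second after the job is handed in, with the robot touching nothing.
It also fails if it takes over 59 s, if anything falls off the work surface, if the arm or the gripper's body presses on something with over 40 N, if the wrist force passes 120 N, or if a joint passes its speed limit or range.

## Robot

A 6-joint arm with a two-finger parallel gripper is mounted at the origin on a cart in front of the work surface, level with it; the furniture and walls round the work are solid. World frame = base frame: x ahead of the robot, y to its left, z up, the work surface at z = 0. Lengths are in m, angles in rad, forces in N, time in s.
With the tool pointing down it reaches from about 0.375 to 0.975 m from the base axis. Payload 3.8 kg.
Tool frame: the origin (TCP) lies between the finger pads; the fingertips stand 19 mm ahead of it and the grasp point (between the pads) is the TCP (env.tip_reach is the distance from the TCP to the fingertips, in m); z points along the fingers, y is the direction in which the jaws open and shut (so a half turn about z gives the same grasp; the last joint's range is limited). The gripper opens to 88 mm and grips with 3 to 60 N. Pads are 18 mm wide; open, the fingers measure 123 mm over their backs; the gripper's body (75 mm by 187 mm) begins 45 mm behind the grasp point.
Start: joints at [0.631, 0.264, 1.604, -0, 1.274, -0.037], TCP at [0.53, 0.418, 0.258] pointing down, gripper open.
Joint ranges: [-2.63, 2.63], [-0.94, 2.18], [0.31, 2.57], [-1.31, 4.45], [0, 2.66], [-2.55, 2.55]. Speed limits (rad/s): [2.57, 2.57, 3.14, 3.14, 3.14, 3.14].

## Interface

Orientations are given as a unit quaternion [w, x, y, z].
In Python, from workcell import status, vision, close_job, env gives the robot as it stands.
- The arm moves only by the shell command python3 -m jog 'ROWS' [OPENING] [FORCE]. ROWS is JSON, one flat list of numbers, 6 for each row, row after row: the shift along the tool's x, y, z in m, then the turn, a rotation vector about the tool's x, y, z in rad. A call has 1 to 12 rows; each row shifts and turns the pose as measured when the row begins, along the tool's axes as they then stand; what a row does not reach is not made up. A row lasts 1/10 s, in which the tool goes at most 50 mm and 8.59 degrees, less where a joint would pass 70% of its speed; a pose out of reach is approached as far as the arm can. A call is refused whole if a number of a shift passes 0.05 or a number of a turn 0.15, either way. A call with a gripper value outside its range is refused whole. OPENING is the finger opening in m, from 0 to 0.0881, set as the call begins (- or left out, the last holds). The fingers move at their own pace and stop on an object; FORCE is the grip in N (left out, the last holds). Time passes only in rows, so rows that do not move let the fingers close. It gives the time, the measured TCP pose, the force and the opening at its end, in the units of the state.
- status.observe(): the state, without advancing time (a new reading comes with each control period).
- vision.grab_frame(name): name is "scene" or "side" or "wrist"; returns the picture (384x512x3 uint8, blue, green, red); there is no depth.
- vision.camera_model(name): a dict with "fov_y" (degrees; the focal length in pixels is half the picture's height over the tangent of half this angle, whatever the lens; pixels are square), "cx", "cy" (the principal point, pixels), "position" and "attitude" of the camera in the world; the wrist camera has in their place "mount" (4x4, takes a point from camera to tool coordinates, whose origin is the TCP and whose axes are the flange's). Camera axes: x right, y up, looking along -z (the intrinsics and any distortion apply to the point x, -y, -z); pixel columns grow to the right and rows downward; lengths in m; the calibration is good to about 2 mm. A picture is of the moment at which its call begins: read the wrist's pose just before it. camera_model takes no time and is no camera call.
- close_job(): hands the job in, once; it reports no verdict.
The state is a dict: "time": time; "q": joint angles; "joint_vel": joint speeds; "tau": joint torques, N m; "tool_pos": TCP position; "eef_rot": TCP orientation; "wrist_force": force on the tool from outside, world axes, zero at the start; "torque": the same for the moment, N m; "grip_width": opening from 0.0 (shut) to 1.0 (fully open).
Only numpy, scipy, OpenCV 4.12 (cv2) and the standard library are available. Lean on these libraries where they do the work, as an engineer would, in place of code of your own. Each camera call takes 0.05 s, during which the arm holds its last target.

## Working session

There is one attempt and no reset: what is moved stays moved. The work goes in short steps, Python scripts to look and compute and a shell command to move; the robot and the scene stay as the last step left them, time stands still between calls to the robot, and variables do not carry over. Pictures are saved under pics/ and viewed, and the job is handed in when it is done.

```bash
mkdir -p pics; ls; python3 - <<'E'
from workcell import status, vision, env
import cv2
s=status.observe(); print(s)
for n in ("scene","side","wrist"):
    m=vision.camera_model(n); print(n,m)
    cv2.imwrite(f"pics/{n}0.png",vision.grab_frame(n))
print(env.tip_reach)
E
```

```text
pics
{'time': 0.0, 'q': array([ 6.31065645e-01,  2.64746039e-01,  1.60534064e+00, -4.58846250e-06,
        1.27370926e+00, -3.68922432e-02]), 'joint_vel': array([ 2.96710813e-04,  9.81079340e-05, -5.52037667e-04, -4.95928823e-06,
        2.57204105e-03, -9.68060586e-04]), 'tau': array([-5.89294123e-04, -5.02122653e+01, -3.56870878e+01,  7.26275984e-02,
        2.94120389e-02, -2.02171409e-04]), 'tool_pos': array([0.52940113, 0.41769691, 0.25641078]), 'eef_rot': array([-5.14881448e-04,  4.36242156e-01,  8.99828632e-01, -9.73915746e-04]), 'wrist_force': array([-0.26929193,  0.24677158, -0.20659682]), 'torque': array([-0.02365516, -0.04419157, -0.03719236]), 'grip_width': 0.9984521140598668}
scene {'fov_y': 42.015124559959546, 'cx': 265.7382573984304, 'cy': 194.0079645344438, 'position': array([-0.72222867,  1.08188189,  0.93437936]), 'attitude': array([-0.3613974 , -0.22676049,  0.46446823,  0.77604179])}
side {'fov_y': 43.45898982571523, 'cx': 252.0332743819762, 'cy': 191.6916660825607, 'position': array([-0.09455677, -0.28889847,  1.31454362]), 'attitude': array([ 0.83217179,  0.2327051 , -0.12935484, -0.4864214 ])}
wrist {'fov_y': 64.00656944362004, 'cx': 254.44315170505794, 'cy': 197.24068459075454, 'mount': array([[ 5.17770950e-04,  9.56826281e-01,  2.90659938e-01,
         7.55666981e-02],
       [ 9.99999866e-01, -4.87385368e-04, -1.76934433e-04,
         9.74999226e-05],
       [-2.76321150e-05,  2.90659991e-01, -9.56826405e-01,
        -1.27208342e-01],
       [ 0.00000000e+00,  0.00000000e+00,  0.00000000e+00,
         1.00000000e+00]])}
0.019
```

View pics/scene0.png

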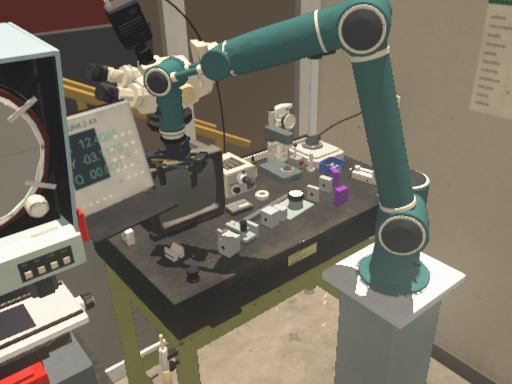

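View pics/side0.png

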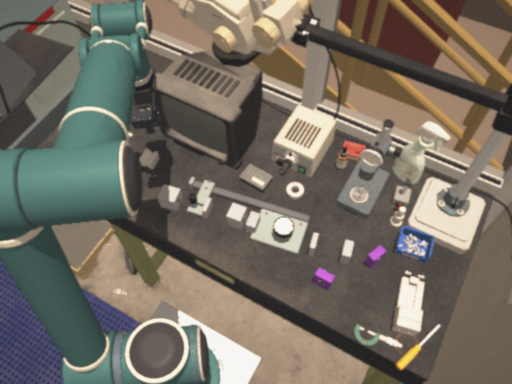

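View pics/wrist0.png

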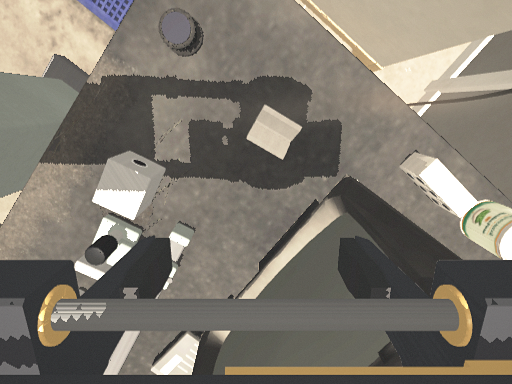

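```bash
python3 - <<'E'
import cv2
a=cv2.imread("pics/side0.png")[140:300,130:400]; cv2.imwrite("pics/side0z.png",cv2.resize(a,None,fx=2.95,fy=2.95,interpolation=cv2.INTER_CUBIC))
a=cv2.imread("pics/scene0.png")[140:290,110:390]; cv2.imwrite("pics/scene0z.png",cv2.resize(a,None,fx=2.8,fy=2.8,interpolation=cv2.INTER_CUBIC))
E
```

```text
(no output)
```

View pics/side0z.png

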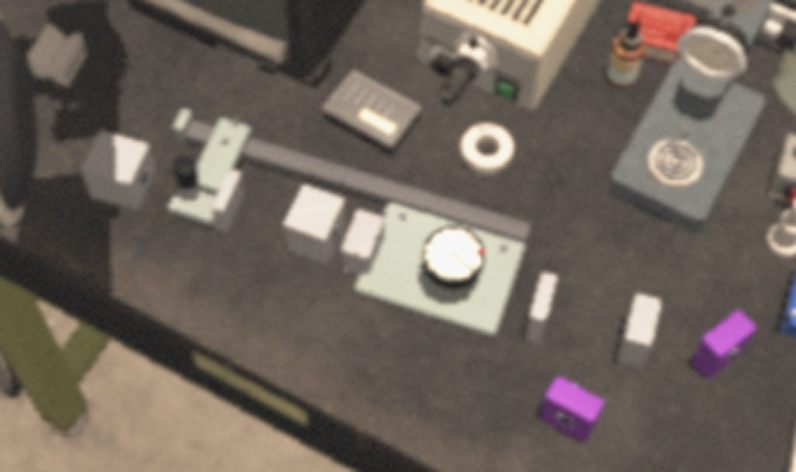

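View pics/scene0z.png

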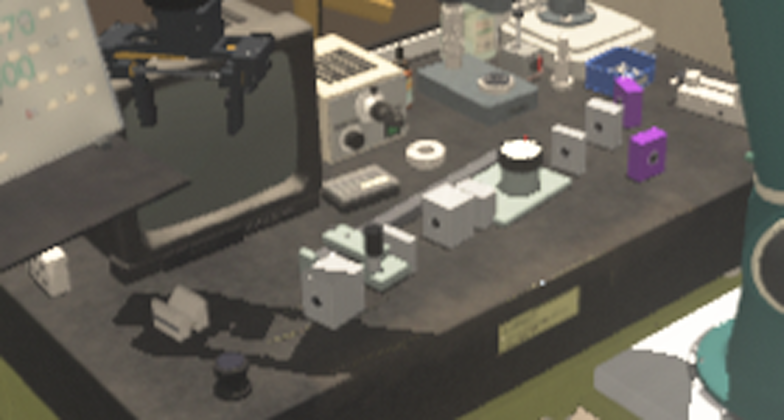

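```bash
cat > h.py <<'E'
import numpy as np, cv2
from scipy.spatial.transform import Rotation as R
from workcell import status, vision
def rot(q): return R.from_quat([q[1],q[2],q[3],q[0]]).as_matrix()
def cam(n,s=None):
    m=vision.camera_model(n)
    f=192/np.tan(np.radians(m["fov_y"])/2)
    if n=="wrist":
        T=np.array(m["mount"]); Rt=rot(s["eef_rot"])
        return f,m["cx"],m["cy"],Rt@T[:3,:3],Rt@T[:3,3]+s["tool_pos"]
    return f,m["cx"],m["cy"],rot(m["attitude"]),np.array(m["position"])
def ray(c,u,v):
    f,cx,cy,Rm,p=c; d=Rm@np.array([(u-cx)/f,-(v-cy)/f,-1]); return p,d
def at(c,u,v,z):
    p,d=ray(c,u,v); return p+d*(z-p[2])/d[2]
def proj(c,X):
    f,cx,cy,Rm,p=c; x=Rm.T@(np.array(X)-p); return cx+f*x[0]/-x[2], cy-f*x[1]/-x[2]
def tri(*cs):
    A=np.zeros((3,3));b=np.zeros(3)
    for c,u,v in cs:
        p,d=ray(c,u,v); d=d/np.linalg.norm(d); M=np.eye(3)-np.outer(d,d); A+=M;b+=M@p
    return np.linalg.solve(A,b)
def snap(n,name):
    s=status.observe(); im=vision.grab_frame(n); cv2.imwrite(f"pics/{name}.png",im); import pickle; pickle.dump(s,open(f"pics/{name}.pkl","wb")); return s,im
E
python3 - <<'E'
from h import *
c=cam("side")
for n,u,v,z in [("jawpost",183,160,.078),("sljaw",228,180,.05),("mid",315,205,.06),("fix",362,222,.05),("dial",454,253,.068),("sA",545,283,.06),("sB",645,307,.06),("left",130,155,.06),("purp1",575,395,.06)]:
    U,V=130+u/2.95,140+v/2.95
    print(n,at(c,U,V,z).round(3))
d=cam("scene")
for n,u,v,z in [("jawpost",374,233,.078),("mid",447,205,.06),("dial",521,153,.068),("sA",570,135,.06),("sB",605,108,.06),("left",330,262,.06)]:
    U,V=110+u/2.8,140+v/2.8
    print(n,at(d,U,V,z).round(3))
E
```

```text
jawpost [0.447 0.24  0.078]
sljaw [0.462 0.198 0.05 ]
mid [0.475 0.102 0.06 ]
fix [0.486 0.054 0.05 ]
dial [ 0.492 -0.046  0.068]
sA [ 0.51  -0.137  0.06 ]
sB [ 0.534 -0.232  0.06 ]
left [0.433 0.299 0.06 ]
purp1 [ 0.42  -0.211  0.06 ]
jawpost [0.43  0.245 0.078]
mid [0.449 0.118 0.06 ]
dial [ 0.479 -0.036  0.068]
sA [ 0.485 -0.132  0.06 ]
sB [ 0.512 -0.228  0.06 ]
left [0.436 0.306 0.06 ]
```

```bash
python3 -m jog '[0,-0.03,-0.02,0,0,0.13, -0.02,-0.03,-0.02,0,0,0.13, -0.045,-0.03,-0.01,0,0,0.13, -0.045,-0.02,0,0,0,0.13, -0.05,0,0,0,0,0, -0.05,0,0,0,0,0, -0.05,0,0,0,0,0, -0.05,0,0,0,0,0, -0.04,0,0,0,0,0,0,0,0,0,0,0]' 0.088; python3 - <<'E'
from h import *
s,im=snap("wrist","w1"); print(s["q"].round(3),s["tool_pos"],s["time"])
E
```

```text
time: 1.15
tool_pos: [0.5003, 0.0238, 0.304]
eef_rot: [0.0, 0.659, 0.752, -0.004]
wrist_force: [-1.2, 0.4, -0.7]
grip_width: 0.998
[ 0.002 -0.093  1.905 -0.006  1.335 -0.128] [0.50030626 0.02376169 0.30404406] 1.15
```

View pics/w1.png

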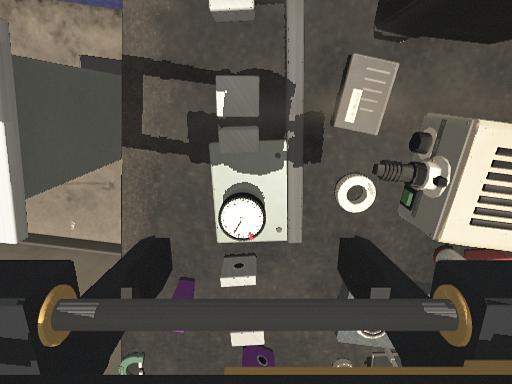

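```bash
python3 - <<'E'
import cv2
im=cv2.imread("pics/w1.png")
a=im[55:265,185:320]; a=cv2.convertScaleAbs(a,alpha=1.8,beta=20)
b=im[240:384,200:330]
cv2.imwrite("pics/w1z.png",cv2.resize(a,None,fx=2.8,fy=2.8,interpolation=cv2.INTER_CUBIC))
cv2.imwrite("pics/w1y.png",cv2.resize(b,None,fx=4,fy=4,interpolation=cv2.INTER_CUBIC))
E
```

```text
(no output)
```

View pics/w1z.png

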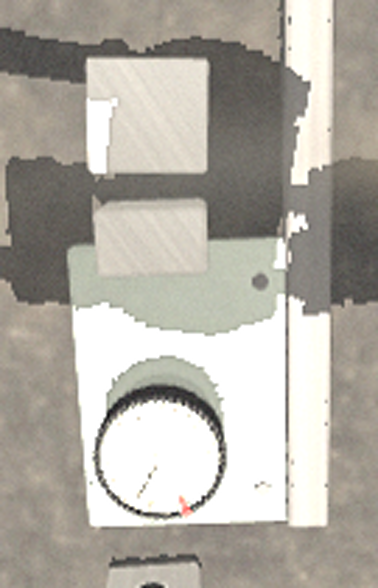

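View pics/w1y.png

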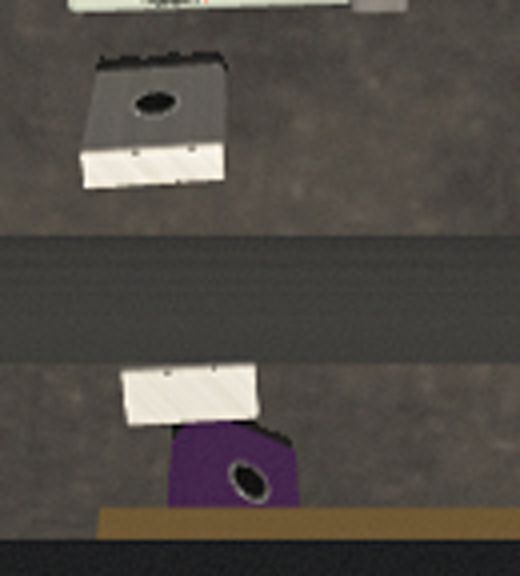

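```bash
python3 - <<'E'
from h import *
import pickle
s=pickle.load(open("pics/w1.pkl","rb")); c=cam("wrist",s)
def Z(u,v): return 185+u/2.8,55+v/2.8
def Y(u,v): return 200+u/4,240+v/4
def show(n,pts,z):
    P=np.array([at(c,u,v,z) for u,v in pts]); print(n,P.mean(0).round(4))
    for i in range(len(P)): print("  ",P[i].round(4), "edge", np.linalg.norm(P[i]-P[i-1]).round(4), np.degrees(np.arctan2(*(P[i]-P[i-1])[[1,0]])).round(1))
show("mid",[Z(86,57),Z(209,57),Z(209,174),Z(88,174)],.06)
show("fix",[Z(95,209),Z(207,200),Z(208,271),Z(97,275)],.05)
show("A",[Y(81,151),Y(222,143),Y(224,180),Y(84,188)],.06)
show("B",[Y(121,371),Y(256,363),Y(260,416),Y(128,425)],.06)
for n,p,z in [("bez",Z(161,455),.068),("red",Z(186,508),.068),("tip",Z(139,504),.07)]: print(n,at(c,*p,z).round(4))
show("base",[Z(68,246),Z(286,237),Z(286,522),Z(92,525)],.012)
E
```

```text
mid [0.4691 0.1026 0.06  ]
   [0.4417 0.1219 0.06  ] edge 0.0456 96.5
   [0.4908 0.1284 0.06  ] edge 0.0495 7.5
   [0.497  0.0833 0.06  ] edge 0.0455 -82.2
   [0.4469 0.0766 0.06  ] edge 0.0506 -172.4
fix [0.476  0.0521 0.05  ]
   [0.4501 0.0618 0.05  ] edge 0.0287 97.4
   [0.4978 0.072  0.05  ] edge 0.0488 12.1
   [0.5024 0.0416 0.05  ] edge 0.0307 -81.4
   [0.4538 0.0333 0.05  ] edge 0.0493 -170.3
A [ 0.4976 -0.1383  0.06  ]
   [ 0.4725 -0.136   0.06  ] edge 0.0147 99.8
   [ 0.5201 -0.1263  0.06  ] edge 0.0486 11.5
   [ 0.5227 -0.1407  0.06  ] edge 0.0146 -79.7
   [ 0.4749 -0.1504  0.06  ] edge 0.0488 -168.4
B [ 0.5228 -0.232   0.06  ]
   [ 0.4961 -0.2254  0.06  ] edge 0.0244 102.3
   [ 0.5445 -0.2151  0.06  ] edge 0.0495 12.0
   [ 0.5493 -0.2384  0.06  ] edge 0.0238 -78.3
   [ 0.5013 -0.2492  0.06  ] edge 0.0492 -167.3
bez [ 0.4921 -0.0408  0.068 ]
red [ 0.5067 -0.0651  0.068 ]
tip [ 0.4851 -0.0651  0.07  ]
base [ 0.4992 -0.0257  0.012 ]
   [0.4347 0.0388 0.012 ] edge 0.1481 100.0
   [0.5385 0.057  0.012 ] edge 0.1053 9.9
   [ 0.563  -0.0914  0.012 ] edge 0.1504 -80.6
   [ 0.4606 -0.1071  0.012 ] edge 0.1036 -171.3
```

```bash
python3 -m jog '[-0.05,-0.003,0.02,0,0,-0.04, -0.05,-0.003,0.025,0,0,-0.037, -0.05,-0.003,0.03,0,0,0, -0.044,-0.002,0.03,0,0,0,0,0,0,0,0,0]'; python3 - <<'E'
from h import *
s,im=snap("wrist","w2"); print(s["q"].round(3),s["tool_pos"],s["time"])
E
```

```text
time: 1.7
tool_pos: [0.5253, -0.1483, 0.2068]
eef_rot: [0.0, 0.625, 0.781, 0.0]
wrist_force: [0.2, 0.0, -0.5]
grip_width: 0.996
[-0.321  0.058  1.938  0.     1.145 -0.543] [ 0.52532423 -0.14827678  0.20681099] 1.7
```

View pics/w2.png

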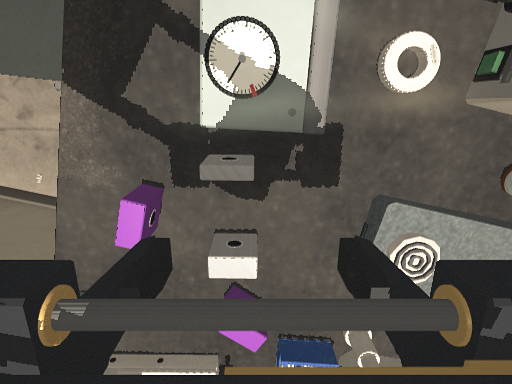

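```bash
python3 - <<'E'
from h import *
import pickle
im=cv2.imread("pics/w2.png")[220:360,190:290]; cv2.imwrite("pics/w2z.png",cv2.resize(im,None,fx=4,fy=4,interpolation=cv2.INTER_CUBIC))
im=cv2.imread("pics/w2.png")[5:115,190:340]; cv2.imwrite("pics/w2d.png",cv2.resize(im,None,fx=5,fy=5,interpolation=cv2.INTER_CUBIC))
E
```

```text
(no output)
```

View pics/w2z.png

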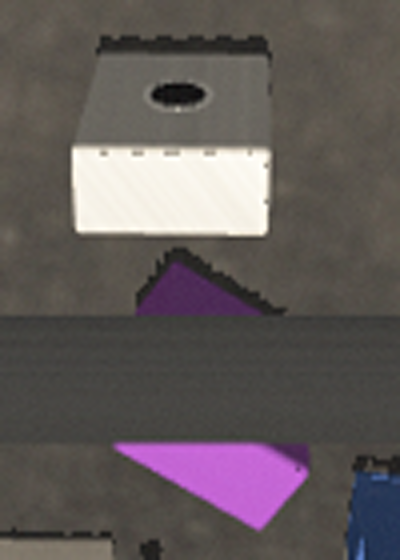

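View pics/w2d.png

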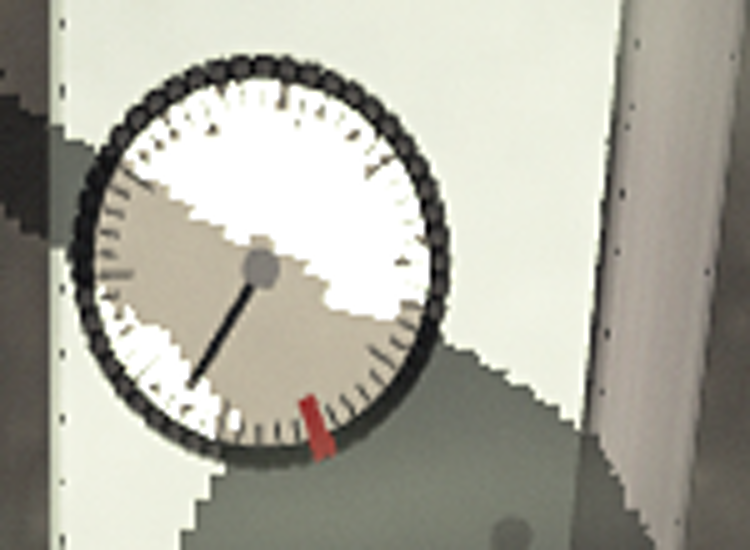

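```bash
cat >> h.py <<'E'
def show(c,n,pts,z):
    P=np.array([at(c,u,v,z) for u,v in pts]); print(n,P.mean(0).round(4))
    for i in range(len(P)): print("  ",P[i].round(4), "edge", np.linalg.norm(P[i]-P[i-1]).round(4), np.degrees(np.arctan2(*(P[i]-P[i-1])[[1,0]])).round(1))
E
python3 - <<'E'
from h import *
import pickle
s=pickle.load(open("pics/w2.pkl","rb")); c=cam("wrist",s)
s1=pickle.load(open("pics/w1.pkl","rb")); c1=cam("wrist",s1)
Z=lambda u,v:(190+u/4,220+v/4)
Y=lambda u,v:(200+u/4,240+v/4)
D=lambda u,v:(190+u/5,5+v/5)
Q=[Z(72,145),Z(270,147),Z(269,234),Z(76,231)]
show(c,"B",Q,.06)
for a,b in zip(Q,[Y(121,371),Y(256,363),Y(260,416),Y(128,425)]): print(tri((c,*a),(c1,*b)).round(4))
show(c,"purple",[Z(115,443),Z(262,443),Z(306,470),Z(262,528)],.06)
print("purple base corner",at(c,*Z(178,250),0))
b=at(c,*D(262,262),.068); r=at(c,*D(318,430),.068); p=at(c,*D(192,383),.070)
print(b,r,p); ang=lambda a:np.degrees(np.arctan2(a[1]-b[1],a[0]-b[0])); print(ang(r),ang(p), np.linalg.norm((r-b)[:2]))
x=s["tool_pos"]; Rt=rot(s["eef_rot"]); print("tool x yaw",np.degrees(np.arctan2(Rt[1,0],Rt[0,0])))
E
```

```text
B [ 0.5223 -0.2322  0.06  ]
   [ 0.4957 -0.2255  0.06  ] edge 0.0242 102.6
   [ 0.5436 -0.2152  0.06  ] edge 0.049 12.1
   [ 0.5489 -0.2391  0.06  ] edge 0.0245 -77.7
   [ 0.501 -0.249  0.06 ] edge 0.0489 -168.3
[ 0.4959 -0.2254  0.06  ]
[ 0.5442 -0.2155  0.0595]
[ 0.5495 -0.2406  0.0575]
[ 0.5012 -0.2485  0.0608]
purple [ 0.5566 -0.3123  0.06  ]
   [ 0.5227 -0.3104  0.06  ] edge 0.0485 157.2
   [ 0.5613 -0.3017  0.06  ] edge 0.0395 12.7
   [ 0.5748 -0.3077  0.06  ] edge 0.0148 -23.7
   [ 0.5675 -0.3292  0.06  ] edge 0.0227 -108.8
purple base corner [ 0.53139444 -0.28688845  0.        ]
[ 0.49162676 -0.04217408  0.068     ] [ 0.50585855 -0.06485588  0.068     ] [ 0.48449687 -0.06241511  0.07      ]
-57.89360949655192 -109.40477962172265 0.026777005874401197
tool x yaw 102.70266518281645
```

```bash
python3 -m jog '[-0.04,-0.01,0.02,0,0,0,-0.041,-0.011,0.025,0,0,0,0,0,0.03,0,0,0,0,0,0,0,0,0]'; python3 - <<'E'
from h import *
s,im=snap("wrist","w3"); print(s["tool_pos"],s["time"]); Rt=rot(s["eef_rot"]); print(Rt.T@(np.array([.5225,-.2322,.042])-s["tool_pos"]), np.degrees(np.arctan2(Rt[1,0],Rt[0,0])))
E
```

```text
time: 2.15
tool_pos: [0.5293, -0.2253, 0.1364]
eef_rot: [0.004, 0.621, 0.783, 0.004]
wrist_force: [-0.4, 0.8, -0.2]
grip_width: 0.998
[ 0.5292645  -0.22529904  0.13637652] 2.15
[-0.00513843 -0.00922011  0.09428094] 103.15732028181168
```

View pics/w3.png

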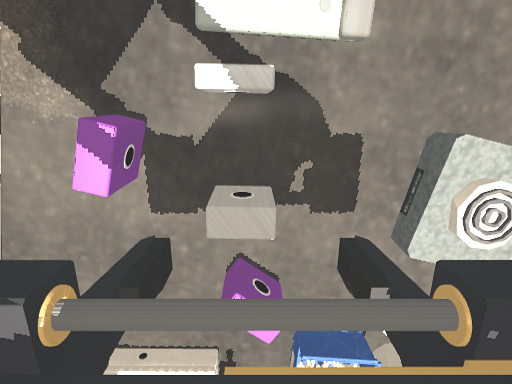

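```bash
python3 -m jog '[-0.005,-0.009,0.01,0,0,0,0,0,0.035,0,0,-0.01,0,0,0.035,0,0,0,0,0,0.01,0,0,0,0,0,0,0,0,0]'; python3 - <<'E'
from h import *
s,im=snap("wrist","w4"); print(s["tool_pos"],s["time"]); Rt=rot(s["eef_rot"]); print(Rt.T@(np.array([.5225,-.2322,.042])-s["tool_pos"]), np.degrees(np.arctan2(Rt[1,0],Rt[0,0])))
E
```

```text
time: 2.7
tool_pos: [0.5326, -0.2312, 0.0573]
eef_rot: [0.014, 0.613, 0.79, 0.007]
wrist_force: [-0.2, 0.5, -0.1]
grip_width: 0.997
[ 0.53259624 -0.23118485  0.05734907] 2.7
[ 0.00173104 -0.01046479  0.01503497] 104.2920933962171
```

View pics/w4.png

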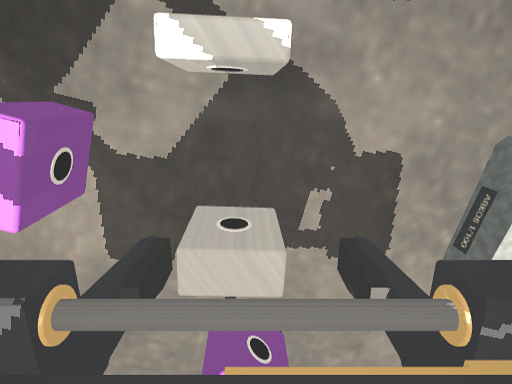

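```bash
cat >> h.py <<'E'
def need(pos,yaw,s=None):
    "shift and turn in tool axes to reach pos with tool x at yaw deg, tool down"
    s=s or status.observe(); Rt=rot(s["eef_rot"]); y=np.radians(yaw)
    X=np.array([np.cos(y),np.sin(y),0]);Zt=np.array([0,0,-1.]);T=np.stack([X,np.cross(Zt,X),Zt],1)
    print("t",round(s["time"],2),"pos",s["tool_pos"].round(4),"yaw",np.degrees(np.arctan2(Rt[1,0],Rt[0,0])).round(2),"F",s["wrist_force"].round(1),"grip",round(s["grip_width"]*88.1,1),"q6",s["q"][5].round(2))
    print("shift",(Rt.T@(np.array(pos)-s["tool_pos"])).round(4),"turn",R.from_matrix(Rt.T@T).as_rotvec().round(3))
E
python3 -m jog '[0.001,-0.010,0,0,0,0,0,0,0,0,0,0]' >/dev/null; python3 -c "
from h import *
need([.5225,-.2322,.042],102.2)"
```

```text
t 2.95 pos [ 0.5243 -0.2334  0.0611] yaw 104.36 F [ 0.3 -0.5 -0.1] grip 87.6 q6 -0.72
shift [ 0.0019 -0.002   0.019 ] turn [0.033 0.017 0.038]
```

```bash
python3 -m jog '[0.002,-0.002,0.01,0.033,0.017,0.038,0,0,0.008,0,0,0,0,0,0,0,0,0]' >/dev/null; python3 -c "
from h import *
need([.5225,-.2322,.042],102.2)"
```

```text
t 3.25 pos [ 0.5243 -0.2337  0.0471] yaw 102.14 F [0.2 0.4 0.9] grip 88.2 q6 -0.67
shift [ 0.0019 -0.0015  0.0051] turn [ 0.006  0.005 -0.001]
```

Close on the spacer.

```bash
python3 -m jog '[0.002,-0.001,0.006,0.006,0.005,0,0,0,0,0,0,0,0,0,0,0,0,0]' 0.088; python3 -m jog '[0,0,0,0,0,0,0,0,0,0,0,0,0,0,0,0,0,0,0,0,0,0,0,0,0,0,0,0,0,0,0,0,0,0,0,0]' 0.04 25;  python3 - <<'E'
from h import *
need([.5225,-.2322,.042],102.2)
snap("wrist","w5")
E
```

```text
time: 3.55
tool_pos: [0.5234, -0.2324, 0.0418]
eef_rot: [0.001, 0.628, 0.778, 0.0]
wrist_force: [0.3, 0.1, 0.1]
grip_width: 0.997
time: 4.15
tool_pos: [0.5234, -0.2324, 0.0421]
eef_rot: [0.001, 0.628, 0.778, 0.0]
wrist_force: [0.3, 1.0, -0.2]
grip_width: 0.56
t 4.15 pos [ 0.5234 -0.2324  0.0421] yaw 102.22 F [ 0.3  1.  -0.2] grip 49.3 q6 -0.67
shift [ 0.0004 -0.0008  0.0001] turn [0.002 0.002 0.   ]
```

View pics/w5.png

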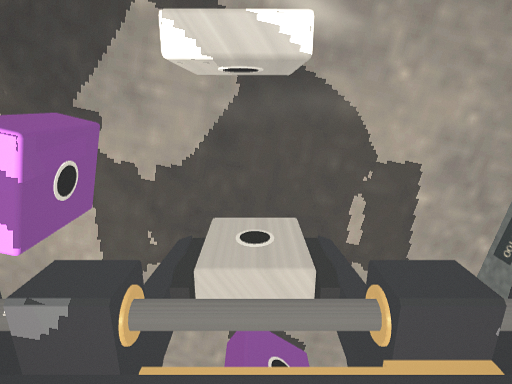

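```bash
python3 -m jog '[0,0,-0.02,0,0,0,0,0,-0.04,0,0,0,0,0,-0.04,0,0,0,0,0,-0.04,0,0,0,0.03,0,-0.01,0,0,0,0,0,0,0,0,0]';  python3 - <<'E'
from h import *
need([.4592,.1499,.18],99.8)
E
```

```text
time: 4.8
tool_pos: [0.5136, -0.2009, 0.1932]
eef_rot: [-0.004, 0.628, 0.778, -0.0]
wrist_force: [0.1, 0.5, -2.6]
grip_width: 0.564
t 4.8 pos [ 0.5136 -0.2009  0.1932] yaw 102.13 F [ 0.1  0.5 -2.6] grip 49.6 q6 -0.63
shift [0.3543 0.0206 0.0151] turn [-0.006 -0.005  0.041]
```

```bash
python3 -m jog '[0.04,0.002,0,0,0,0.02,0.045,0.003,0,0,0,0.021,0.045,0.002,0,0,0,0,0.045,0.002,0,0,0,0,0.045,0.002,0,0,0,0,0.045,0.002,0,0,0,0,0.04,0.002,0,0,0,0,0.03,0,0,0,0,0,0,0,0,0,0,0]';  python3 - <<'E'
from h import *
need([.4592,.1499,.14],99.8)
snap("wrist","w6")
E
```

```text
time: 5.7
tool_pos: [0.4663, 0.1399, 0.1889]
eef_rot: [-0.004, 0.646, 0.763, -0.003]
wrist_force: [0.2, -0.5, -1.7]
grip_width: 0.571
t 5.7 pos [0.4663 0.1399 0.1889] yaw 99.49 F [ 0.2 -0.5 -1.7] grip 50.3 q6 0.07
shift [ 0.0109 -0.0049  0.049 ] turn [-0.009 -0.002 -0.005]
```

View pics/w6.png

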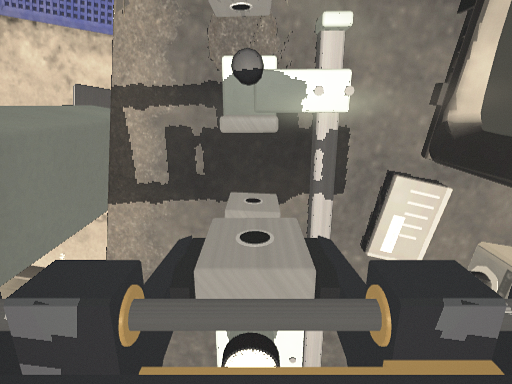

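```bash
cat >> h.py <<'E'
O=np.array([.4735,.0672,0]); YAW=9.8
def comp(P):
    a=np.radians(YAW); d=np.array(P)-O; return np.array([d[0]*np.cos(a)+d[1]*np.sin(a), -d[0]*np.sin(a)+d[1]*np.cos(a), d[2]])
def world(x,y,z):
    a=np.radians(YAW); return O+np.array([x*np.cos(a)-y*np.sin(a), x*np.sin(a)+y*np.cos(a), z])
E
python3 - <<'E'
from h import *
import pickle
s=pickle.load(open("pics/w6.pkl","rb")); c=cam("wrist",s)
for n,p,z in [("midbot L",(226,194),0),("midbot R",(279,194),0),("mid top",(253,218),.06),("jaw118",(249,118),.051),("jaw132",(249,132),.051),("jawL",(221,125),.051),("jawR",(278,125),.051),("post",(248,60),.078),("rail R",(332,150),.02),("rail L",(312,150),.02)]:
    print(n,comp(at(c,*p,z)).round(4))
E
python3 - <<'E'
import cv2
im=cv2.imread("pics/w6.png")[0:240,190:370]; cv2.imwrite("pics/w6z.png",cv2.resize(im,None,fx=2.5,fy=2.5,interpolation=cv2.INTER_CUBIC))
E
```

```text
midbot L [-0.0271  0.0565  0.    ]
midbot R [0.0297 0.0564 0.    ]
mid top [0.0026 0.0517 0.06  ]
jaw118 [-0.0003  0.1375  0.051 ]
jaw132 [-0.0004  0.126   0.051 ]
jawL [-0.024   0.1319  0.051 ]
jawR [0.0241 0.1317 0.051 ]
post [1.000e-04 1.788e-01 7.800e-02]
rail R [0.0783 0.1061 0.02  ]
rail L [0.0591 0.1062 0.02  ]
```

View pics/w6z.png

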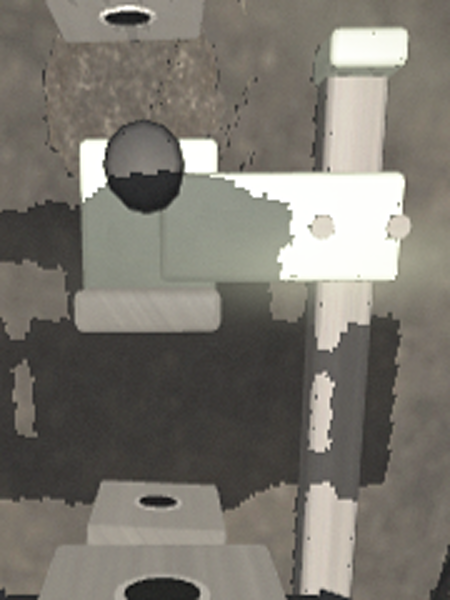

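```bash
python3 -m jog '[0.012,-0.005,0.02,-0.009,-0.002,-0.005,0,0,0.02,0,0,0,0,0,0,0,0,0]'>/dev/null;  python3 - <<'E'
from h import *
need(world(0,.085,.0425),99.8)
E
```

```text
t 6.05 pos [0.4597 0.1474 0.147 ] yaw 99.77 F [-0.6 -0.6 -2. ] grip 49.7 q6 0.09
shift [ 0.004  -0.      0.1045] turn [-0.     0.003 -0.   ]
```

```bash
python3 -m jog '[0.004,0,0.025,0,0.003,0,0,0,0.025,0,0,0,0,0,0.02,0,0,0,0,0,0.01,0,0,0,0,0,0,0,0,0]'>/dev/null;  python3 - <<'E'
from h import *
need(world(0,.085,.0425),99.8)
snap("wrist","w7")
E
```

```text
t 6.55 pos [0.4629 0.1465 0.0673] yaw 99.45 F [-1.   0.2 -1.9] grip 49.8 q6 0.09
shift [ 0.005  -0.0031  0.0248] turn [ 0.003  0.002 -0.006]
```

View pics/w7.png

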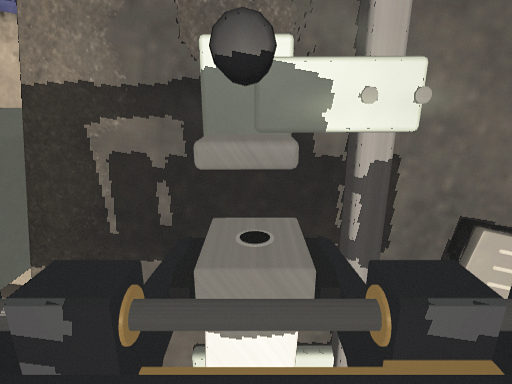

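```bash
python3 -m jog '[0.005,-0.003,0.01,0.003,0.002,-0.006,0,0,0.008,0,0,0,0,0,0,0,0,0]'>/dev/null;  python3 - <<'E'
from h import *
need(world(0,.085,.0425),99.8)
E
```

```text
t 6.9 pos [0.4622 0.1516 0.0517] yaw 99.77 F [ 0.5  0.1 -1.9] grip 49.4 q6 0.09
shift [-0.0001 -0.0032  0.0092] turn [ 0.006 -0.001 -0.001]
```

```bash
python3 -m jog '[0,-0.004,0.004,0.006,0,0,0,-0.001,0.003,0,0,0,0,0,0.001,0,0,0,0,0,0,0,0,0]'>/dev/null;  python3 - <<'E'
from h import *
need(world(0,.085,.0425),99.8)
E
```

```text
t 7.3 pos [0.4573 0.1512 0.0438] yaw 99.82 F [ 0.3 -0.7 -2. ] grip 49.5 q6 0.09
shift [-0.0005  0.0016  0.0013] turn [ 0.001 -0.001  0.   ]
```

```bash
python3 -m jog '[0,0.0015,0.001,0,0,0,0,0,0.0005,0,0,0,0,0,0,0,0,0]'>/dev/null;  python3 - <<'E'
from h import *
need(world(0,.085,.0425),99.8)
E
```

```text
t 7.6 pos [0.4594 0.1516 0.0425] yaw 99.83 F [-0.6 -0.8 -2. ] grip 49.7 q6 0.09
shift [-0.0006 -0.0004  0.    ] turn [ 0.002 -0.001  0.   ]
```

```bash
python3 -m jog '[0,0,0.0008,0,0,0,0,0,0,0,0,0]'>/dev/null;  python3 - <<'E'
from h import *
need(world(0,.085,.0425),99.8)
E
```

```text
t 7.8 pos [0.4598 0.1518 0.0422] yaw 99.82 F [ 1.5 -0.4 -2.1] grip 49.8 q6 0.09
shift [-0.0007 -0.0009 -0.0003] turn [ 0.002 -0.001  0.   ]
```

```bash
python3 -m jog '[0,0,0,0,0,0,0,0,0,0,0,0,0,0,0,0,0,0,0,0,0,0,0,0]' 0.066; python3 -m jog '[0,0,-0.02,0,0,0,0,0,-0.03,0,0,0,0,0,-0.03,0,0,0,0,0,-0.03,0,0,0,0,0,0,0,0,0]';  python3 - <<'E'
from h import *
need(world(0,.179,.12),99.8)
snap("wrist","w8")
E
```

```text
time: 8.2
tool_pos: [0.4609, 0.152, 0.043]
eef_rot: [0.001, 0.644, 0.765, 0.002]
wrist_force: [0.1, 0.3, -0.7]
grip_width: 0.754
time: 8.7
tool_pos: [0.4592, 0.1514, 0.1554]
eef_rot: [-0.0, 0.644, 0.765, 0.001]
wrist_force: [0.9, 0.2, 0.8]
grip_width: 0.749
t 8.7 pos [0.4592 0.1514 0.1554] yaw 99.82 F [0.9 0.2 0.8] grip 66.0 q6 0.09
shift [ 0.0936 -0.0002  0.0355] turn [ 0.001 -0.001  0.   ]
```

View pics/w8.png

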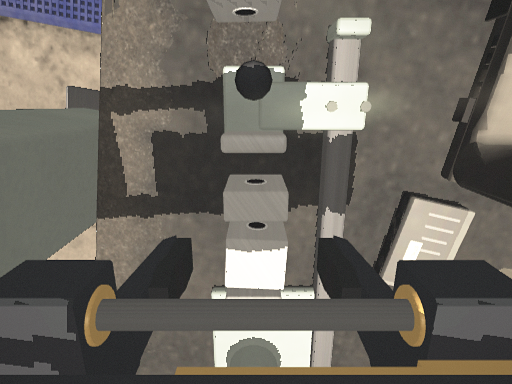

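```bash
python3 -m jog '[0.03,0,0,0,0,0,0.035,0,0,0,0,0,0.028,0,0.01,0,0,0,0,0,0.02,0,0,0,0,0,0,0,0,0]' 0.050 >/dev/null;  python3 - <<'E'
from h import *
need(world(0,.179,.066),99.8)
s,im=snap("wrist","w9"); c=cam("wrist",s)
for p in [(0,.179,.078)]: print(proj(c,world(*p)))
E
```

```text
t 9.25 pos [0.4382 0.2437 0.1168] yaw 99.67 F [-0.1 -0.6  0.7] grip 50.1 q6 0.29
shift [-0.0009  0.0052  0.0507] turn [-0.009  0.001 -0.002]
(np.float64(263.0816031259915), np.float64(239.5513956902054))
```

View pics/w9.png

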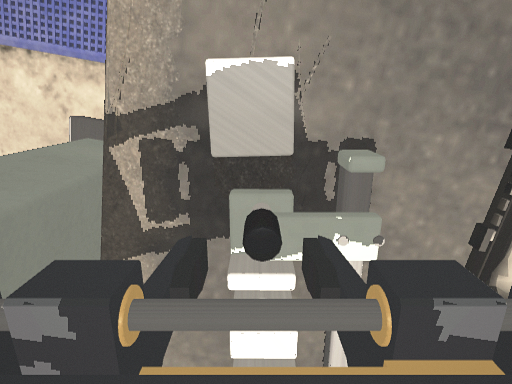

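```bash
python3 -m jog '[-0.001,0.005,0.01,-0.009,0,-0.002,0,0,0.02,0,0,0,0,0,0.012,0,0,0,0,0,0,0,0,0]' >/dev/null;  python3 - <<'E'
from h import *
need(world(0,.179,.066),99.8)
E
```

```text
t 9.7 pos [0.4461 0.2424 0.0743] yaw 99.64 F [0.1 0.2 0.4] grip 50.0 q6 0.28
shift [ 0.0017 -0.0029  0.0083] turn [ 0.005  0.001 -0.003]
```

```bash
python3 -m jog '[0.001,-0.003,0.006,0.005,0.001,-0.003,0,0,0.002,0,0,0,0,0,0,0,0,0]' >/dev/null; python3 -c "
from h import *
need(world(0,.179,.066),99.8)"; python3 -m jog '[0,0,0,0,0,0,0,0,0,0,0,0,0,0,0,0,0,0,0,0,0,0,0,0,0,0,0,0,0,0]' 0.015 40;  python3 - <<'E'
from h import *
need(world(0,.179,.066),99.8)
E
```

```text
t 10.0 pos [0.4438 0.2426 0.0666] yaw 99.75 F [ 0.1  0.7 -0.8] grip 50.1 q6 0.28
shift [ 0.0011 -0.0006  0.0006] turn [ 0.    -0.001 -0.001]
time: 10.5
tool_pos: [0.4426, 0.2426, 0.0678]
eef_rot: [-0.001, 0.645, 0.765, -0.0]
wrist_force: [3.5, 0.2, -2.8]
grip_width: 0.257
t 10.5 pos [0.4426 0.2426 0.0678] yaw 99.73 F [ 3.5  0.2 -2.8] grip 22.7 q6 0.28
shift [0.0009 0.0006 0.0018] turn [-0.002 -0.001 -0.001]
```

```bash
python3 -m jog '[-0.005,0,0,0,0,0,-0.006,0,0,0,0,0,-0.006,0,0,0,0,0,-0.006,0,0,0,0,0,-0.006,0,0,0,0,0,0,0,0,0,0,0]' >/dev/null;  python3 - <<'E'
from h import *
need(world(0,.1195,.067),99.8)
E
```

```text
t 11.1 pos [0.4476 0.2132 0.0678] yaw 99.67 F [-1.2  3.2 -1.5] grip 22.9 q6 0.22
shift [-0.0288  0.0007  0.0006] turn [-0.001 -0.004 -0.002]
```

```bash
python3 -m jog '[-0.004,0,0,0,0,0,-0.004,0,0,0,0,0,-0.004,0,0,0,0,0,-0.004,0,0,0,0,0,-0.004,0,0,0,0,0,0,0,0,0,0,0]' >/dev/null;  python3 - <<'E'
from h import *
need(world(0,.1195,.067),99.8)
snap("wrist","w10")
E
```

```text
t 11.7 pos [0.4511 0.193  0.0678] yaw 99.62 F [-0.7  1.3 -1. ] grip 23.0 q6 0.17
shift [-0.0083  0.0007  0.0007] turn [-0.001 -0.007 -0.003]
```

View pics/w10.png

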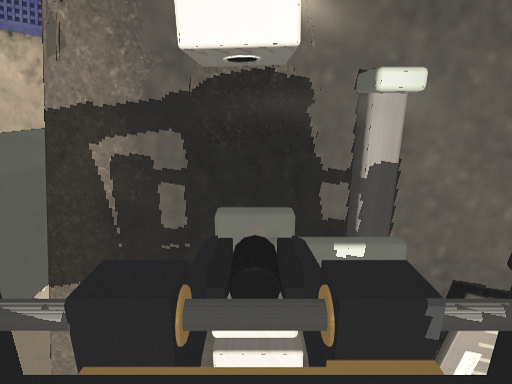

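Continue in small steps until the force rises.

```bash
python3 -m jog '[-0.003,0,0,0,0,0,-0.003,0,0,0,0,0,0,0,0,0,0,0]';python3 -m jog '[-0.0015,0,0,0,0,0,-0.0015,0,0,0,0,0]'; python3 -c "
from h import *
need(world(0,.1195,.067),99.8)"
```

```text
time: 12.05
tool_pos: [0.452, 0.1876, 0.0677]
eef_rot: [-0.003, 0.645, 0.764, 0.002]
wrist_force: [-0.0, 1.7, -0.7]
grip_width: 0.262
time: 12.25
tool_pos: [0.4523, 0.1861, 0.0678]
eef_rot: [-0.005, 0.646, 0.763, 0.003]
wrist_force: [-3.2, 12.0, -2.2]
grip_width: 0.256
t 12.25 pos [0.4523 0.1861 0.0678] yaw 99.54 F [-3.2 12.  -2.2] grip 22.6 q6 0.16
shift [-0.0013  0.0007  0.0008] turn [-0.001 -0.011 -0.004]
```

```bash
python3 -m jog '[-0.0015,0,0,0,0,0,-0.002,0,0,0,0,0]'; python3 -c "
from h import *
need(world(0,.1195,.067),99.8)"
```

```text
time: 12.45
tool_pos: [0.4523, 0.186, 0.0678]
eef_rot: [-0.007, 0.647, 0.763, 0.005]
wrist_force: [-3.4, 13.8, -1.7]
grip_width: 0.259
t 12.45 pos [0.4523 0.186  0.0678] yaw 99.41 F [-3.4 13.8 -1.7] grip 22.8 q6 0.15
shift [-0.0012  0.0007  0.0008] turn [-0.001 -0.018 -0.007]
```

```bash
python3 -m jog '[-0.003,0,0,0,0,0,-0.003,0,0,0,0,0,0,0,0,0,0,0]'; python3 -c "
from h import *
need(world(0,.1195,.067),99.8)"; python3 -m jog '[0,0,0,0,0,0,0,0,0,0,0,0,0,0,0,0,0,0,0,0,0,0,0,0]' 0.06; python3 -m jog '[0,0,-0.02,0,0,0,0,0,-0.03,0,0,0,0,0,-0.03,0,0,0,0,0,-0.02,0,0,0,0,0,0,0,0,0]'; python3 -c "
from h import *
need(world(0,-.06,.2),99.8)
snap('wrist','w11')"
```

```text
time: 12.75
tool_pos: [0.4523, 0.1861, 0.0678]
eef_rot: [-0.011, 0.647, 0.762, 0.009]
wrist_force: [1.8, -3.4, -0.8]
grip_width: 0.265
t 12.75 pos [0.4523 0.1861 0.0678] yaw 99.28 F [ 1.8 -3.4 -0.8] grip 23.3 q6 0.13
shift [-0.0013  0.0007  0.0008] turn [-0.    -0.028 -0.009]
time: 13.15
tool_pos: [0.4535, 0.1846, 0.0683]
eef_rot: [-0.009, 0.647, 0.762, 0.009]
wrist_force: [-0.5, 0.2, 0.5]
grip_width: 0.599
time: 13.65
tool_pos: [0.4532, 0.1801, 0.1705]
eef_rot: [-0.009, 0.648, 0.762, 0.007]
wrist_force: [-0.2, 0.2, -0.2]
grip_width: 0.681
t 13.65 pos [0.4532 0.1801 0.1705] yaw 99.28 F [-0.2  0.2 -0.2] grip 60.0 q6 0.14
shift [-0.174   0.0023 -0.0334] turn [-0.001 -0.023 -0.009]
```

View pics/w11.png

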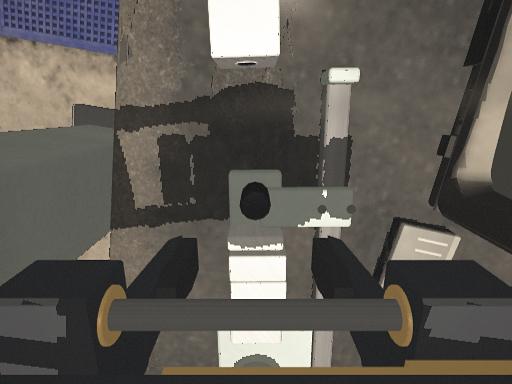

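```bash
python3 -m jog '[-0.045,0.001,-0.02,0,-0.023,-0.009,-0.045,0.001,-0.01,0,0,0,-0.045,0,0,0,0,0,0,0,0,0,0,0]' 0.088 >/dev/null; python3 -c "
from h import *
need(world(0,-.11,.2),99.8)
s,im=snap('wrist','w12')
im=im[20:290,160:350]; cv2.imwrite('pics/w12z.png',cv2.resize(im,None,fx=2.2,fy=2.2,interpolation=cv2.INTER_CUBIC))"
```

```text
t 14.1 pos [0.4754 0.0429 0.1934] yaw 100.1 F [-0.3  1.  -0.3] grip 87.5 q6 -0.13
shift [-0.0858  0.0018 -0.0064] turn [-0.01   0.003  0.005]
```

View pics/w12z.png

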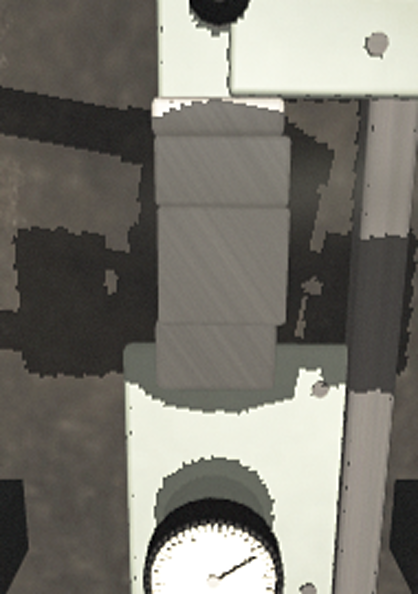

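```bash
python3 -m jog '[0.04,0,0,-0.01,0.003,0.005,0.045,0,0,0,0,0,0.045,0,0,0,0,0,0.045,0,0,0,0,0,0.005,0,0.01,0,0,0,0,0,0,0,0,0]' 0.0 >/dev/null; python3 -c "
from h import *
need(world(0,.153,.066),99.8)
s,im=snap('wrist','w13')"
```

```text
t 14.75 pos [0.4373 0.2304 0.1743] yaw 99.65 F [-0.8 -0.5 -0. ] grip 41.9 q6 0.26
shift [-0.0143  0.0093  0.1081] turn [-0.013 -0.003 -0.003]
```

View pics/w13.png

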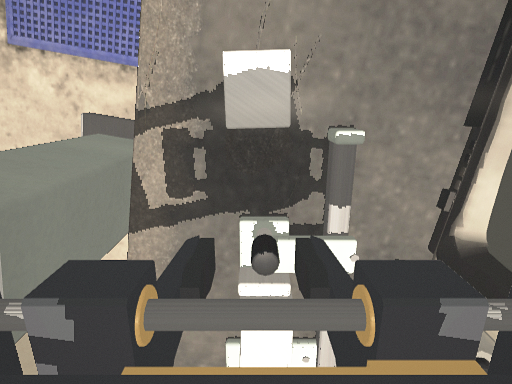

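```bash
python3 -m jog '[-0.006,0.009,0.03,-0.013,-0.003,-0.003,0,0,0.035,0,0,0,0,0,0.025,0,0,0,0,0,0.008,0,0,0,0,0,0,0,0,0]' 0.0 >/dev/null; python3 -c "
from h import *
need(world(0,.153,.066),99.8)
s,im=snap('wrist','w14')"
```

```text
t 15.3 pos [0.449  0.2222 0.0743] yaw 99.56 F [ 0.3  0.3 -0.1] grip 0.6 q6 0.24
shift [-0.0039 -0.0022  0.0083] turn [ 0.003  0.001 -0.004]
```

View pics/w14.png

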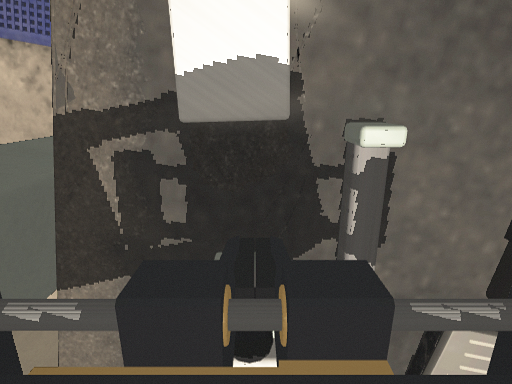

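```bash
python3 -m jog '[0,-0.002,0.008,0.003,0.001,-0.004,-0.005,0,0,0,0,0,-0.005,0,0,0,0,0]' ; python3 -m jog '[-0.003,0,0,0,0,0,-0.003,0,0,0,0,0]'; python3 -m jog '[-0.003,0,0,0,0,0,-0.003,0,0,0,0,0]'; python3 -c "
from h import *
need(world(0,.141,.066),99.8)"
```

```text
time: 15.65
tool_pos: [0.4516, 0.2123, 0.0697]
eef_rot: [0.001, 0.644, 0.765, 0.003]
wrist_force: [0.8, 0.1, -1.0]
grip_width: 0.008
time: 15.85
tool_pos: [0.4537, 0.2059, 0.0711]
eef_rot: [0.002, 0.644, 0.765, 0.004]
wrist_force: [-0.4, 3.3, -1.2]
grip_width: 0.008
time: 16.05
tool_pos: [0.4539, 0.2052, 0.0714]
eef_rot: [-0.003, 0.647, 0.762, 0.009]
wrist_force: [-3.3, 17.2, -4.9]
grip_width: 0.003
t 16.05 pos [0.4539 0.2052 0.0714] yaw 99.37 F [-3.3 17.2 -4.9] grip 0.3 q6 0.19
shift [ 0.0016 -0.0043  0.0054] turn [ 0.01  -0.015 -0.007]
```

```bash
python3 -m jog '[-0.003,0,0,0,0,0,0.012,0,0,0.01,-0.015,-0.007,0,0,-0.03,0,0,0,-0.01,0,-0.04,0,0,0,-0.045,0,-0.045,0,0,0,-0.045,0,-0.02,0,0,0]' 0.088; python3 -m jog '[-0.045,0,0,0,0,0,-0.045,0,0,0,0,0,-0.045,0,0,0,0,0,0,0,0,0,0,0]' >/dev/null; python3 -c "
from h import *
need(world(0,-.11,.17),99.8)"
```

```text
time: 16.65
tool_pos: [0.4665, 0.128, 0.1991]
eef_rot: [-0.003, 0.642, 0.767, 0.001]
wrist_force: [1.2, 0.0, 0.8]
grip_width: 0.524
t 17.05 pos [ 0.4955 -0.0136  0.207 ] yaw 100.04 F [ 0.2 -0.1 -0.6] grip 78.7 q6 -0.26
shift [-0.0267 -0.0085  0.0369] turn [ 0.014 -0.001  0.004]
```

```bash
python3 -m jog '[0.01,-0.008,0,0.014,0,0,0,0,0,0,0,0]' >/dev/null; python3 -c "
from h import *
need(world(0,-.11,.17),99.8)
s,im=snap('wrist','w15')
im=im[190:300,200:310]; cv2.imwrite('pics/w15z.png',cv2.resize(im,None,fx=5.4,fy=5.4,interpolation=cv2.INTER_CUBIC))"
```

```text
t 17.25 pos [ 0.4849 -0.0053  0.2072] yaw 99.8 F [-0.3 -0.2  0.6] grip 87.9 q6 -0.24
shift [-0.0367  0.0012  0.0371] turn [-0.002 -0.002  0.   ]
```

View pics/w15.png

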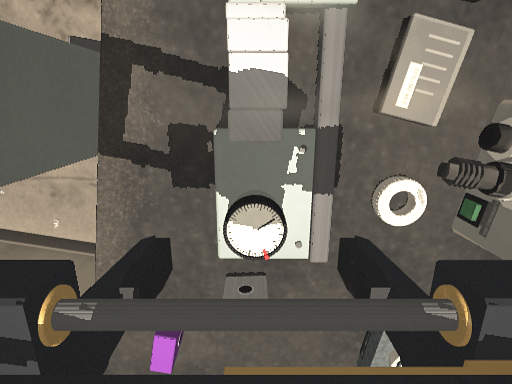

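View pics/w15z.png

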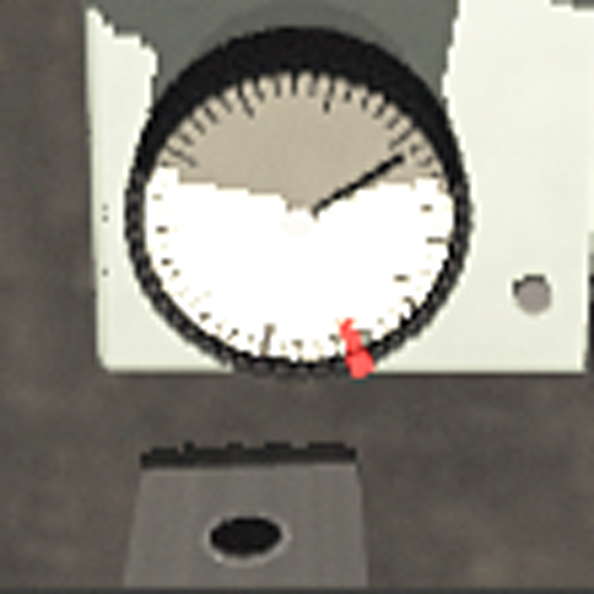

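```bash
python3 -m jog '[-0.037,0.001,0.02,0,0,0,0,0,0.03,0,0,0,0,0,0.03,0,0,0,0,0,0,0,0,0]' >/dev/null; python3 -c "
from h import *
need(world(0,-.11,.056),99.8)
s,im=snap('wrist','w16'); c=cam('wrist',s); print(proj(c,world(0,-.11,.068)))"
```

```text
t 17.7 pos [ 0.4943 -0.036   0.1269] yaw 100.53 F [-0.4 -0.1 -0.2] grip 88.1 q6 -0.31
shift [-0.0048 -0.0033  0.0709] turn [ 0.004 -0.001  0.013]
(np.float64(249.49596932172236), np.float64(232.05226875209365))
```

View pics/w16.png

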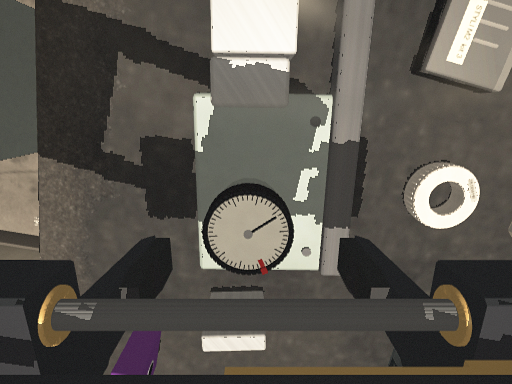

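```bash
python3 -m jog '[-0.005,-0.003,0.02,0.004,0,0.013,0,0,0.03,0,0,0,0,0,0.012,0,0,0,0,0,0,0,0,0]' >/dev/null; python3 -c "
from h import *
need(world(0,-.11,.056),99.8)"
```

```text
t 18.15 pos [ 0.4998 -0.0379  0.0726] yaw 100.18 F [-1.3  0.1  0.6] grip 87.9 q6 -0.31
shift [-0.0018 -0.0082  0.0165] turn [0.014 0.003 0.007]
```

```bash
python3 - <<'E'
import cv2
im=cv2.imread("pics/w16.png")[180:285,195:305]; cv2.imwrite("pics/w16z.png",cv2.resize(im,None,fx=5.4,fy=5.4,interpolation=cv2.INTER_CUBIC))
E
```

```text
(no output)
```

View pics/w16z.png

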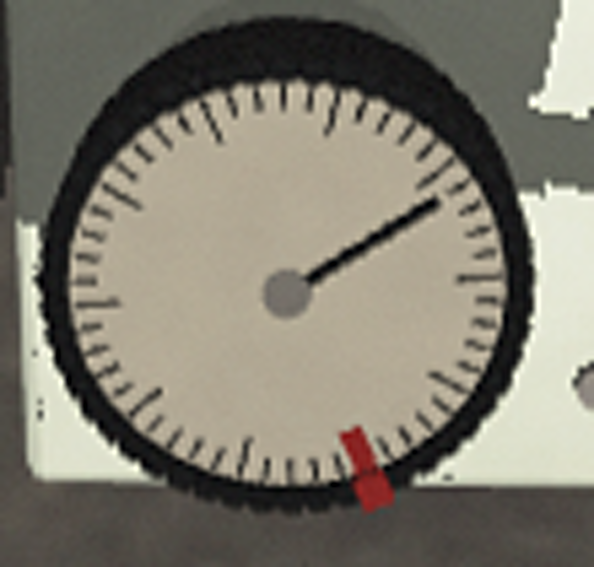

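```bash
python3 - <<'E'
from h import *
import pickle
s=pickle.load(open("pics/w16.pkl","rb")); c=cam("wrist",s)
D=lambda u,v:(195+u/5.4,180+v/5.4)
# face centre from ellipse of white face: left 70,right 505 ; top ~82, bottom ~485
for z in (.067,.068,.07):
    P=lambda u,v:comp(at(c,*D(u,v),z))
    print(z,"hub",P(287,294).round(4),"face extents",P(70,290).round(4),P(505,280).round(4),P(290,82).round(4),P(285,486).round(4))
    cc=(P(70,290)+P(505,280)+P(290,82)+P(285,486))/4
    cc=np.array([cc[0],P(290,82)[1]/2+P(285,486)[1]/2,0])
    ang=lambda q:np.degrees(np.arctan2(q[1]-cc[1],q[0]-cc[0]))
    print(" red",ang(P(352,432)),ang(P(366,470)),"majors",ang(P(480,280)),ang(P(428,183)),ang(P(332,122)),"tip on face",ang(P(437,203)))
    h=P(287,294); q=P(437,203); q0=P(315,278); print(" pointer dir",np.degrees(np.arctan2(q[1]-h[1],q[0]-h[0])),np.degrees(np.arctan2(q[1]-q0[1],q[0]-q0[0])))
E
```

```text
0.067 hub [-0.0009 -0.1122  0.067 ] face extents [-0.0274 -0.1119  0.067 ] [ 0.0257 -0.11    0.067 ] [-0.0007 -0.0851  0.067 ] [-0.0009 -0.1386  0.067 ]
 red -66.52235383096799 -67.41057100023002 majors 4.4380984450461325 40.53786931420799 76.80695635462992 tip on face 33.33227150231728
 pointer dir 33.93888085370851 34.292766494462604
0.068 hub [-0.0009 -0.1117  0.068 ] face extents [-0.0273 -0.1115  0.068 ] [ 0.0256 -0.1096  0.068 ] [-0.0007 -0.0848  0.068 ] [-0.0009 -0.138   0.068 ]
 red -66.52235383096783 -67.41057100022998 majors 4.438098445046035 40.53786931420812 76.80695635462993 tip on face 33.332271502317234
 pointer dir 33.938880853708625 34.29276649446263
0.07 hub [-0.0008 -0.1108  0.07  ] face extents [-0.0269 -0.1106  0.07  ] [ 0.0253 -0.1087  0.07  ] [-0.0007 -0.0842  0.07  ] [-0.0009 -0.1369  0.07  ]
 red -66.52235383096786 -67.41057100023002 majors 4.4380984450461 40.5378693142081 76.80695635462992 tip on face 33.332271502317305
 pointer dir 33.938880853708575 34.292766494462725
```

```bash
python3 -m jog '[-0.002,-0.008,0.005,0.014,0.003,0.007,0,-0.002,0.008,0,0,0,0,0,0.002,0,0,0,0,0,0,0,0,0]' >/dev/null; python3 -c "
from h import *
need(world(-.0006,-.1107,.056),99.8)"
```

```text
t 18.55 pos [ 0.4929 -0.0415  0.061 ] yaw 99.84 F [0.4 0.8 0.6] grip 87.8 q6 -0.31
shift [-0.0003 -0.0012  0.005 ] turn [0.005 0.001 0.001]
```

```bash
python3 -m jog '[0,-0.001,0.005,0.005,0.001,0.001,0,0,0,0,0,0]' >/dev/null; python3 -c "
from h import *
need(world(-.0006,-.1107,.056),99.8)"; python3 -m jog '[0,0,0,0,0,0,0,0,0,0,0,0,0,0,0,0,0,0,0,0,0,0,0,0]' 0.05 20; python3 -c "
from h import *
need(world(-.0006,-.1107,.056),99.8); print(status.observe()['torque'])"
```

```text
t 18.75 pos [ 0.4924 -0.0419  0.0563] yaw 99.76 F [-0.   1.4 -0.6] grip 87.7 q6 -0.31
shift [ 0.     -0.0007  0.0003] turn [ 0.001  0.001 -0.001]
time: 19.15
tool_pos: [0.4913, -0.0422, 0.0563]
eef_rot: [-0.001, 0.644, 0.765, -0.001]
wrist_force: [-2.6, -0.4, 4.7]
grip_width: 0.673
t 19.15 pos [ 0.4913 -0.0422  0.0563] yaw 99.78 F [-2.6 -0.4  4.7] grip 59.3 q6 -0.31
shift [0.0001 0.0005 0.0002] turn [-0.002  0.    -0.   ]
[-0.16618956  0.48603059  0.0053258 ]
```

```bash
python3 -m jog '[0,0,0,0,0,-0.1,0,0,0,0,0,-0.1,0,0,0,0,0,-0.1,0,0,0,0,0,-0.1]' ; python3 -c "
from h import *
need(world(-.0006,-.1107,.056),201.2); print(status.observe()['torque'])"
```

```text
time: 19.55
tool_pos: [0.4909, -0.0424, 0.0563]
eef_rot: [-0.001, 0.473, 0.881, -0.001]
wrist_force: [-0.4, -0.6, 0.1]
grip_width: 0.671
t 19.55 pos [ 0.4909 -0.0424  0.0563] yaw 123.51 F [-0.4 -0.6  0.1] grip 59.1 q6 -0.72
shift [-0.0001  0.0009  0.0003] turn [-0.002 -0.003 -1.356]
[-0.10413398  0.13225463 -0.0135603 ]
```

```bash
python3 -m jog '[0,0.0005,0,0,0,-0.12,0,0,0,0,0,-0.12,0,0,0,0,0,-0.12,0,0,0,0,0,-0.12,0,0,0,0,0,-0.12,0,0,0,0,0,-0.12,0,0,0,0,0,-0.12,0,0,0,0,0,-0.12,0,0,0,0,0,-0.12,0,0,0,0,0,-0.1,0,0,0,0,0,0]' ; python3 -c "
from h import *
need(world(-.0006,-.1107,.056),201.2); print(status.observe()['torque'])
snap('wrist','w17')"
```

```text
time: 20.65
tool_pos: [0.4905, -0.0434, 0.0563]
eef_rot: [-0.002, -0.122, 0.992, -0.001]
wrist_force: [0.0, -0.2, 0.0]
grip_width: 0.673
t 20.65 pos [ 0.4905 -0.0434  0.0563] yaw -165.95 F [ 0.  -0.2  0. ] grip 59.3 q6 -1.95
shift [-0.0016  0.0011  0.0003] turn [-0.002 -0.005 -0.125]
[-0.0282693   0.01340888  0.05115181]
```

View pics/w17.png

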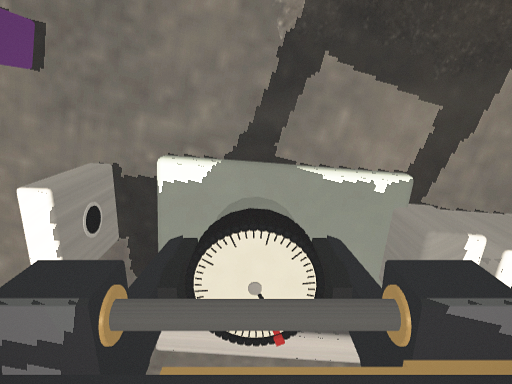

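```bash
python3 -m jog '[0,0,0,0,0,-0.08,0,0,0,0,0,-0.045,0,0,0,0,0,0]'>/dev/null ; python3 -c "
from h import *
need(world(-.0006,-.1107,.056),201.2); print(status.observe()['torque'])
s,im=snap('wrist','w18'); im=im[195:375,170:340]; cv2.imwrite('pics/w18z.png',cv2.resize(im,None,fx=3.3,fy=3.3,interpolation=cv2.INTER_CUBIC))"
```

```text
t 21.0 pos [ 0.4905 -0.0435  0.0563] yaw -159.09 F [-0.8  0.  -0.6] grip 59.5 q6 -2.07
shift [-0.0017  0.001   0.0003] turn [-0.002 -0.005 -0.005]
[-0.05803287 -0.04083928  0.08782436]
```

View pics/w18z.png

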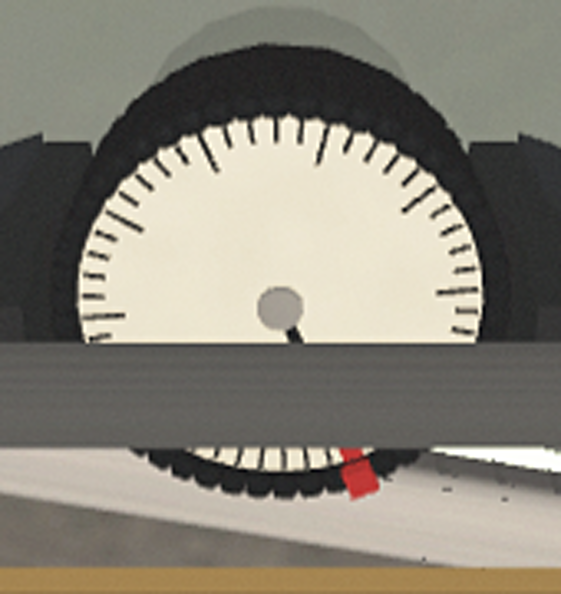

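```bash
python3 -m jog '[0,0,0,0,0,0,0,0,0,0,0,0,0,0,0,0,0,0]' 0.078 >/dev/null; python3 -m jog '[0,0,-0.02,0,0,0,0,0,-0.03,0,0,0,-0.03,0,0,0,0,0,-0.035,0,0,0,0,0,-0.01,0,0,0,0,0,0,0,0,0,0,0]' ; python3 -c "
from h import *
b=world(-.0006,-.1107,.068)
need(b,201.2)
s,im=snap('wrist','w19');c=cam('wrist',s); print(c[4]-b, proj(c,b))"
```

```text
time: 21.95
tool_pos: [0.562, -0.0162, 0.1079]
eef_rot: [-0.002, -0.177, 0.984, -0.001]
wrist_force: [-0.2, -0.3, -0.2]
grip_width: 0.887
t 21.95 pos [ 0.562  -0.0162  0.1079] yaw -159.64 F [-0.2 -0.3 -0.2] grip 78.2 q6 -2.0
shift [0.0746 0.0004 0.0403] turn [-0.001 -0.005 -0.015]
[ 1.20452745e-04 -6.01039439e-06  1.67503016e-01] (np.float64(254.528384580764), np.float64(105.1396187367062))
```

View pics/w19.png

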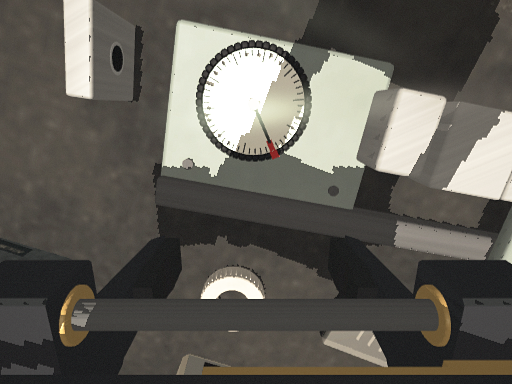

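Camera is directly above the dial; measure.

```bash
python3 - <<'E'
from h import *
import pickle
im=cv2.imread("pics/w19.png"); a=im[35:165,190:320]; cv2.imwrite("pics/w19z.png",cv2.resize(a,None,fx=4.5,fy=4.5,interpolation=cv2.INTER_CUBIC))
a=im[95:165,240:290]; cv2.imwrite("pics/w19y.png",cv2.resize(a,None,fx=8,fy=8,interpolation=cv2.INTER_CUBIC))
s=pickle.load(open("pics/w19.pkl","rb"));c=cam("wrist",s)
b,g,r=[im[...,i].astype(int) for i in range(3)]
red=(r>100)&(r>2*g)&(r>2*b); red[:, :230]=0; red[170:]=0; red[:,310:]=0
v,u=np.nonzero(red); print(len(u),u.min(),u.max(),v.min(),v.max(),"cent",u.mean(),v.mean())
E
```

```text
98 267 279 141 158 cent 272.53061224489795 150.48979591836735
```

View pics/w19z.png

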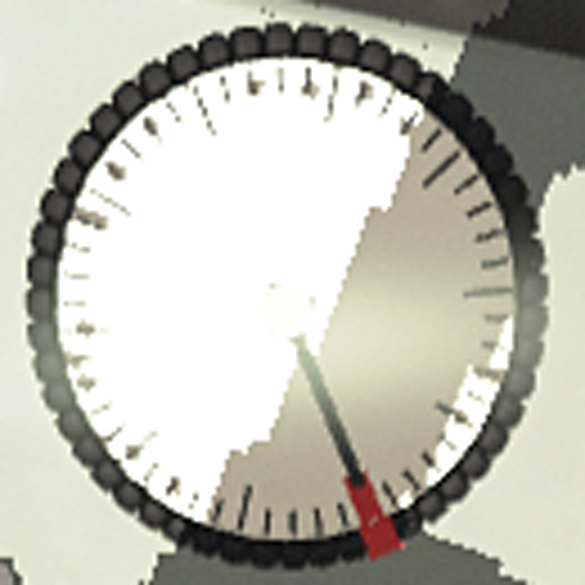

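View pics/w19y.png

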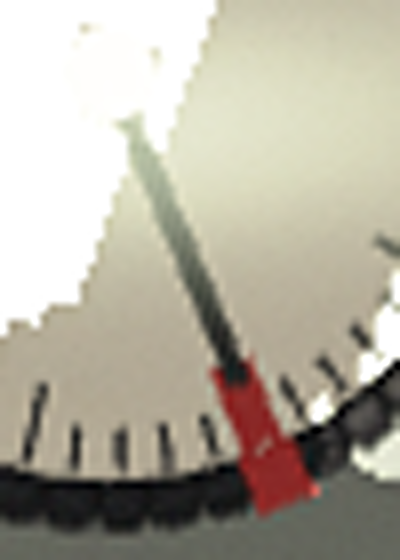

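```bash
python3 - <<'E'
from h import *
import pickle
im=cv2.imread("pics/w19.png")
s=pickle.load(open("pics/w19.pkl","rb"));c=cam("wrist",s)
b,g,r=[im[...,i].astype(int) for i in range(3)]
red=(r>100)&(r>2*g)&(r>2*b); red[:, :230]=0; red[170:]=0; red[:,310:]=0
v,u=np.nonzero(red)
# centre: ellipse fit of drum rim by dark threshold -> use zoom estimate of face edge
Z=lambda a,b:(190+a/4.5-.4,35+b/4.5-.4)
P=np.array([comp(at(c,*Z(*q),.068)) for q in [(57,300),(516,310),(290,58),(283,541)]])
C=np.array([(P[0,0]+P[1,0])/2,(P[0,1]+P[1,1])/2]); 
x=np.array([comp(at(c,*Z(*q),.068))[:2] for q in [(57,300),(516,310),(290,58),(283,541),(120,135),(125,475),(455,470),(450,125)]])
A=np.c_[2*x,np.ones(len(x))]; sol=np.linalg.lstsq(A,(x**2).sum(1),rcond=None)[0]; C=sol[:2]; print("face centre",C,"r",np.sqrt(sol[2]+C@C))
q=np.array([comp(at(c,uu,vv,.068))[:2] for uu,vv in zip(u,v)])-C
m=q.mean(0); print("red cent r,ang",np.linalg.norm(m),np.degrees(np.arctan2(m[1],m[0])))
w,V=np.linalg.eigh(np.cov(q.T)); print("red axis",np.degrees(np.arctan2(*(V[:,1]*np.sign(V[:,1]@m))[::-1])))
Y=lambda a,b:(240+a/8-.44,95+b/8-.44)
t=comp(at(c,*Y(235,375),.07))[:2]; h=comp(at(c,*Y(133,125),.07))[:2]
print("pointer dir",np.degrees(np.arctan2(*(t-h)[::-1])),"tip",np.linalg.norm(t-C),np.degrees(np.arctan2(*(t-C)[::-1])))
# graduations check
for k,p in [(36,(248,490)),(-36,(450,415)),(-72,(490,294)),(-108,(440,170))]:
    d=comp(at(c,*Z(*p),.068))[:2]-C; print(k,np.degrees(np.arctan2(d[1],d[0])))
E
```

```text
face centre [-0.00109827 -0.11133183] r 0.02678834383224268
red cent r,ang 0.026370299369820733 33.663084085710985
red axis 35.165046878781425
pointer dir 33.64808890350045 tip 0.020835802724754597 33.807656687919014
36 -2.546241572361308
-36 69.31717009324052
-72 105.44760007589885
-108 142.28439935024414
```

```bash
python3 -m jog '[0,0,-0.04,0,0,0,0,0,-0.045,0,0,0,0,0.01,-0.045,0,0,0,0,0.03,-0.03,0,0,0,0,0.04,0,0,0,0,0,0.03,0,0,0,0,0,0,0,0,0,0]' ; python3 -c "
from h import *
s,im=snap('wrist','w20'); c=cam('wrist',s); 
for p in [(0,0,.05),(0,.07,.051),(0,.12,.078),(0,-.11,.068)]: print(proj(c,world(*p)))
f=vision.grab_frame('side'); cv2.imwrite('pics/side1.png',cv2.resize(f[140:300,130:400],None,fx=2.95,fy=2.95,interpolation=cv2.INTER_CUBIC))"
```

```text
time: 22.7
tool_pos: [0.5121, 0.0861, 0.2681]
eef_rot: [-0.011, -0.173, 0.985, 0.001]
wrist_force: [0.3, 0.6, -0.1]
grip_width: 0.884
(np.float64(248.61446628212997), np.float64(138.83153391063806))
(np.float64(310.05086672918117), np.float64(150.0230480174522))
(np.float64(361.27576624807364), np.float64(161.5974442118385))
(np.float64(143.93809179896164), np.float64(121.44842101940301))
```

View pics/w20.png

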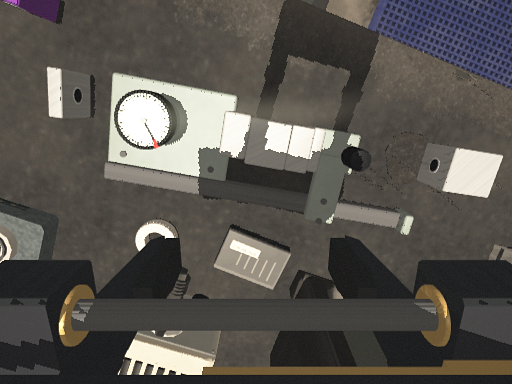

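View pics/side1.png

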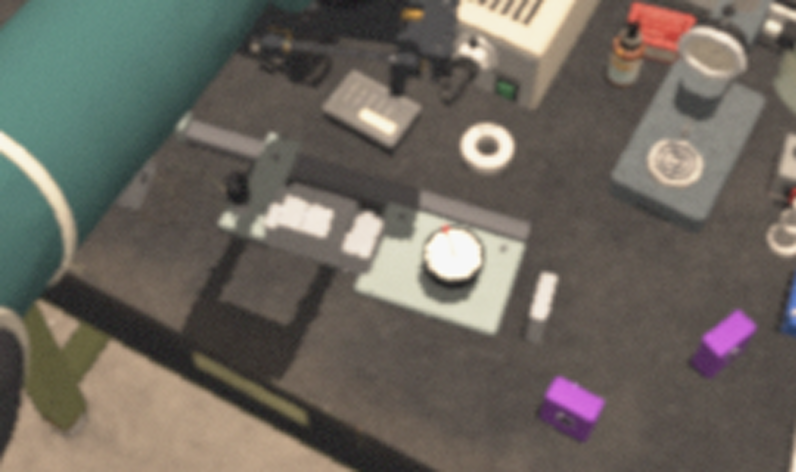

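```bash
python3 - <<'E'
import cv2
im=cv2.imread("pics/w20.png")[95:225,205:375]; im=cv2.convertScaleAbs(im,alpha=.8)
cv2.imwrite("pics/w20z.png",cv2.resize(im,None,fx=4.5,fy=4.5,interpolation=cv2.INTER_CUBIC))
E
```

```text
(no output)
```

View pics/w20z.png

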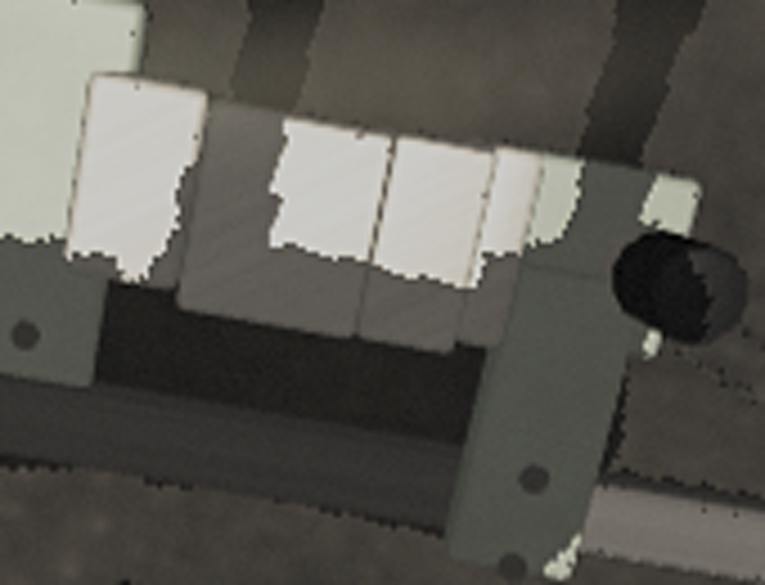

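Everything is closed up with no visible gaps, and the robot touches nothing, so I'm handing it in.

```bash
python3 -c "
from workcell import close_job
print(close_job())"
```

```text
the job is handed in; nothing more can be done
None
```

The comparator is set to zero at 70 mm, and I handed the job in at about 23 s.

- **Spacers:** The spacer already between the jaws measured about 45.5 mm, so it is spacer_45. I stood spacer_25 beside it, in line with the jaws.
- **Jaw:** I slid the jaw by its post until it stopped against both spacers. I then pushed it once more from behind with the closed fingers, to about 17 N. My last overhead view shows no gap in the stack.
- **Dial:** I turned the bezel about 101° anticlockwise and let go. From straight above, the zero mark reads about 33.5° and the pointer about 33.7°. Of the ways I measured the mark, the fitted long axis of its small red patch gave 35.2° instead. The patch's centre and most of the graduations agreed with the pointer to within about 0.5°, so I took those.
- **Sideways offset:** spacer_45 stands about 2–3 mm off centre towards the rear rail, much as it did at the start. I left it there.
- **Everything else:** I did not touch the ring gauge, stylus box, V-block, the other spacers or the purple look-alikes. The V-block was not in the final views.

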